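# Shut the clip-lid jar and snap its catch

## Robot

A 7-joint arm with a two-finger parallel gripper is mounted at the origin on the work surface. World frame = base frame: x ahead of the robot, y to its left, z up, the work surface at z = 0. Lengths are in mm, angles in degrees, forces in N, time in s.
With the tool pointing down it reaches from about 425 to 950 mm from the base axis. Payload 16.7 kg.
Tool frame: the origin (TCP) lies midway between the tips of the shut fingers; the grasp point (between the pads) lies 19 mm behind it (env.hold_point_z is the distance from the TCP to the grasp point, in mm); z points along the fingers, y is the line along which they close (so a half turn about z gives the same grasp; the last joint's range is limited). The gripper opens to 94 mm and grips with 3 to 60 N. Pads are 16 mm wide; open, the fingers measure 119 mm over their backs; the gripper's body (75 mm by 177 mm) begins 78 mm behind the grasp point.
Start: joints at [55.434, 24.414, 4.234, 92.017, -1.954, 63.644, -3.845], TCP at [295.874, -606.655, 168.967] pointing down, gripper open.
Joint ranges: [-163.25, 163.25], [-28.42, 122.38], [-70.27, 78.77], [12.13, 141.07], [-58.53, 238.53], [9.26, 117.41], [-156.51, 156.51]. Speed limits (degrees/s): [108.29, 108.29, 136.94, 136.94, 172.46, 172.46, 172.46].

## Interface

Orientations are given as [roll, pitch, yaw] about the fixed x, y, z axes, in that order (R = Rz(yaw) Ry(pitch) Rx(roll)).
In Python, from plant import env gives the robot as it stands.
- The arm moves only by the tool carry_out, never from a script. Its argument "steps" is a list of rows, each a list of 7 numbers: the shift along the world's x, y, z in m, then the turn, a rotation vector about the world's x, y, z in rad, then the closure, from 0 (fully open) to 1 (shut). In form: [[dx, dy, dz, ax, ay, az, claw], ...]. A call has 1 to 5 rows; each row is the pose to reach, as a shift and turn from the pose commanded when the call began; what a row does not reach only later rows make up. A row lasts 1/12 s, in which the tool goes at most 41.7 mm and 7.16 degrees, less where a joint would pass 70% of its speed; a pose out of reach is approached as far as the arm can. A call with a gripper value outside its range is refused whole. The fingers move at their own pace and stop on an object; "squeeze" is the grip in N (left out, the last holds). Time passes only in rows, so rows that repeat a pose let the fingers close. It gives the time, the measured TCP pose, the force, the opening and the grip force at its end, in the units of the state.
- env.get_obs(): the state, without advancing time (a new reading comes with each control period).
- env.snapshot(name): name is "scene" or "side" or "wrist"; returns a dict with "pixels" (400x640x3 uint8, blue, green, red), "range_z" (400x640 float32, mm along the optical axis (not along the pixel's ray), 0 where there is no reading), "fx", "fy", "cx", "cy" (pixels), "extrinsics" (4x4, takes a point from camera to world coordinates). Camera axes: x right, y down, z forward; pixel columns grow to the right and rows downward; lengths in mm; the calibration is good to about 2 mm. A picture is of the moment at which its call begins.
- env.hand_in(): hands the job in; it is judged then, once.
The state is a dict: "clock": time; "joints": joint angles; "qvel": joint speeds; "joint_torque": joint torques, N m; "tool_pos": TCP position; "tool_rot": TCP orientation; "contact_force": force on the tool from outside, world axes, zero at the start; "wrist_torque": the same for the moment, N m; "finger_gap": finger opening in mm; "finger_force": force on a finger pad.
Only numpy, scipy, OpenCV 4.12 (cv2) and the standard library are available. Lean on these libraries where they do the work, as an engineer would, in place of code of your own. Each camera call takes 0.05 s, during which the arm holds its last target. There are 200 camera calls.

## Task

The glass jar on the shelf has been left open. With the fingertips, push its tilted lid down until it is fully shut on the jar, and after that push the metal lever on the lid's front edge down past its dead point so that it snaps into lock against the side of the jar. Keep the jar standing about where it is, lift nothing, and leave the mug, canister, cooking stick and pan lid undisturbed.

Things in the scene. Friction and masses are not known exactly. Their poses are not given: they have to be found in the camera images.
- jar: Clear glass clip-lid jar, loose, 116 mm in diameter, about 1.2 kg, standing on the shelf. Origin: centre of its underside; z up. Its -x axis points to the side that bears the lever, its +x axis to the lid's hinge. The mouth rim is 135 mm above the origin. With the lid shut, the lid's flat top is 147 mm above the origin.
- jar_lid (a joint): Opening angle of the glass lid (rad): 0 is fully shut, larger is more open. The lid is a disc 112 mm in diameter and 12 mm thick with a steel wire rim. Its hinge axis is level, 64 mm from the jar's axis on the jar's +x side and 139 mm above the jar's origin. The hinge is stiff: the lid stays where it is left, and 1 to 3 N down on its middle moves it.
- lid_centre (a point): Centre of the lid's top face; moves with the lid. The point's z is normal to the top face.
- lever_pivot (a point): Middle of the lever's level pivot pin, fixed on the lid's front edge 66 mm from the lid's centre; moves with the lid. With the lid shut it lies 66 mm from the jar's axis along the jar's -x and 143 mm above the jar's origin.
- lever_end (a point): Middle of the free end of the lever, a steel plate 24 mm wide, 3 mm thick and 48 mm long from the pivot pin; moves with the lever.
- jar_lever (a joint): Lever angle (rad), grows as its free end goes down. 0: open stop; lid shut, it points outward and 30 deg above level. A spring throws it away from its dead point, 0.75 (13 deg below level): let go earlier it returns to 0; past it, it snaps by itself to 1.99, locked, 84 deg below level beside the jar. 4 to 6 N straight down 34 mm out from the pivot starts it; then less is needed.
- mug: White enamel mug, 84 mm in diameter, 85 mm tall, with a handle. Bystander. Origin: centre of its underside.
- canister: Green plastic canister with a flip-top lid, 92 mm in diameter, 152 mm tall. Bystander. Origin: centre of its underside.
- stick: Flat wooden cooking stick, 345 mm long, 12 mm thick, lying behind the row. Bystander. Origin on its underside, 175 mm from the handle's end; x along its length towards the paddle.
- pan_lid: Dented aluminium sufuria lid, 168 mm in diameter, 40 mm tall over its loop handle, lying flat behind the row. Bystander. Origin: centre of its underside.
Not all that is in view belongs to the job. Of the things that look like the jar, the largest one is meant.

How it is judged:
By the outcome, as a careful person would: the job done as asked, in the order asked, and still so for the second after the job is handed in, with the robot touching nothing.
It also fails if it takes over 45 s, if anything falls off the work surface, if the arm or the gripper's body presses on something with over 40 N, if the wrist force passes 120 N, or if a joint passes its speed limit or range.

## Working session

There is one attempt and no reset: what is moved stays moved. The work goes in short steps, Python scripts to look and compute and a tool call to move; the robot and the scene stay as the last step left them, time stands still between calls to the robot, and variables do not carry over. Pictures are saved under pics/ and viewed, at most 10 in all, crops included, and the job is handed in when it is done.

Besides the shell and the picture viewer there is one more tool, called after "Call:" as name([rows], argument=value, ...), one row to a line, values as JSON. carry_out: Moves the arm, as the interface text tells. Its arguments: {"type":"object","properties":{"steps":{"type":"array","items":{"type":"array","items":{"type":"number"}}},"squeeze":{"type":"number"}},"required":["steps"]}

```bash
mkdir -p pics; cat > h.py <<'E'
from plant import env
import numpy as np, cv2
def snap(n,f):
    s=env.snapshot(n); cv2.imwrite(f'pics/{f}.png',s['pixels']); np.savez(f'{f}.npz',**{k:np.array(v) for k,v in s.items()}); return s
def pt(s,u,v,w=1):
    z=s['range_z'][v-w:v+w+1,u-w:u+w+1]; z=z[z>0]; z=np.median(z) if len(z) else np.nan
    p=np.array([(u-s['cx'])*z/s['fx'],(v-s['cy'])*z/s['fy'],z,1]); return (s['extrinsics']@p)[:3].round(1)
E
python3 - <<'E'
from h import *
a=snap('scene','sc1');b=snap('side','si1')
print(a['extrinsics'].round(2),b['extrinsics'].round(2),a['fx'],b['fx'])
print(env.get_obs())
E
```

```text
[[ 2.10000e-01  6.40000e-01 -7.40000e-01  1.35864e+03]
 [ 9.80000e-01 -1.20000e-01  1.70000e-01 -1.59220e+02]
 [ 2.00000e-02 -7.60000e-01 -6.50000e-01  8.18670e+02]
 [ 0.00000e+00  0.00000e+00  0.00000e+00  1.00000e+00]] [[-9.80000e-01 -1.70000e-01  1.40000e-01  4.36570e+02]
 [-2.20000e-01  7.30000e-01 -6.50000e-01  8.12110e+02]
 [ 1.00000e-02 -6.60000e-01 -7.50000e-01  1.00961e+03]
 [ 0.00000e+00  0.00000e+00  0.00000e+00  1.00000e+00]] 431.0366377691483 494.0395733677689
{'clock': 0.1, 'joints': array([55.43404529, 24.44611613,  4.23178999, 92.04812371, -1.95382312,
       63.64336253, -3.84488715]), 'qvel': array([-0.03040317, -0.06118218, -0.0391409 , -0.03686341,  0.10537269,
       -0.05096815,  0.041847  ]), 'joint_torque': array([ 8.08386976e-03, -9.37468529e+01,  3.67716976e+00, -4.55044842e+01,
       -4.86469769e-02,  1.68114679e-02,  3.03871718e-05]), 'tool_pos': array([ 295.68161351, -606.30893174,  168.34873554]), 'tool_rot': array([-1.79934725e+02,  4.68007359e-03,  2.59977740e+01]), 'contact_force': array([0.25186656, 0.26328028, 0.03722121]), 'wrist_torque': array([0.02597086, 0.06482121, 0.02980241]), 'finger_force': 0.0, 'finger_gap': 94.09229198663292}
```

View pics/sc1.png

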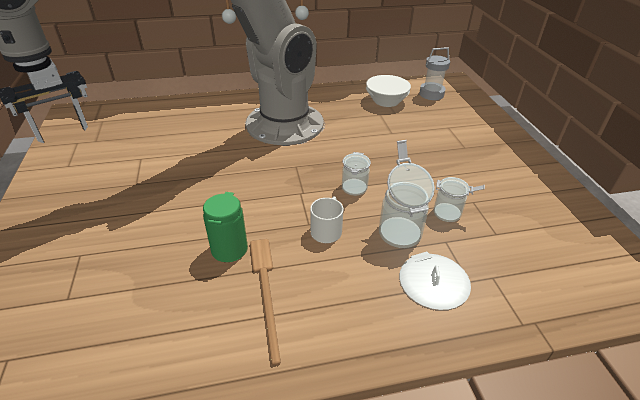

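View pics/si1.png

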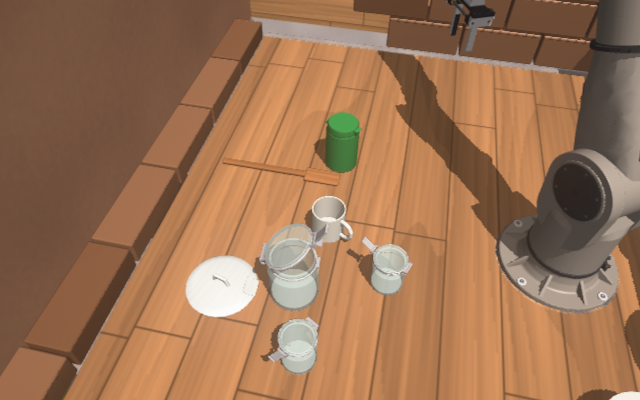

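The large jar is at scene (403,215) and side (293,275). Its lid is raised, with the lever at scene (402,150). I'll enlarge both views.

```bash
python3 - <<'E'
from h import *
a=cv2.imread('pics/sc1.png')[130:255,340:500];b=cv2.imread('pics/si1.png')[215:315,235:360]
A=cv2.resize(a,None,fx=4,fy=4,interpolation=3)
B=cv2.resize(b,None,fx=5,fy=5,interpolation=3)
cv2.imwrite('pics/z1.png',A);cv2.imwrite('pics/z2.png',B)
E
```

```text
(no output)
```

View pics/z1.png

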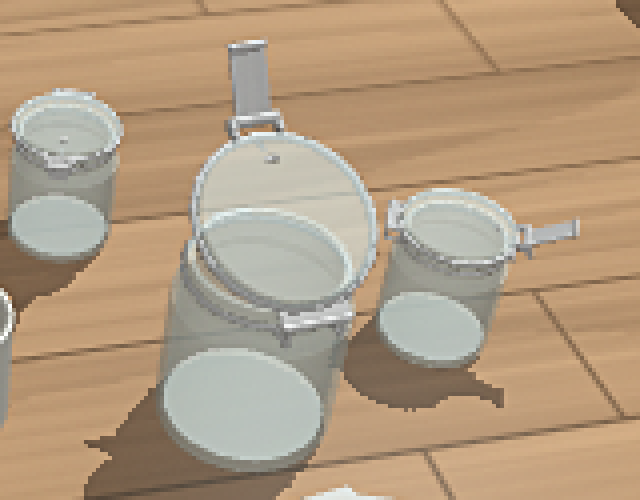

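View pics/z2.png

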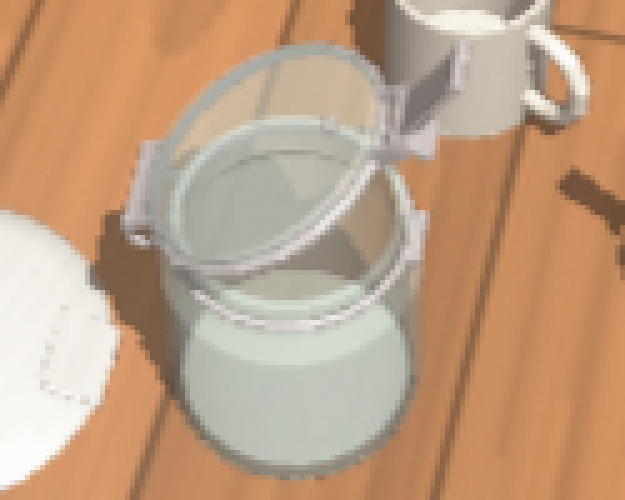

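```bash
cat > model.py <<'E'
import numpy as np
def pts(x,y,yaw,th,z=0,lev=0):
    H=np.array([64,0,139.]); c,s=np.cos(th),np.sin(th)
    R=np.array([[c,0,s],[0,1,0],[-s,0,c]])
    a=np.radians(30)-lev
    piv=np.array([-66,0,143.]); end=piv+48*np.array([-np.cos(a),0,np.sin(a)]); push=piv+40*np.array([-np.cos(a),0,np.sin(a)])
    J=np.array([[0,0,3.],H]+[H+R@(p-H) for p in (piv,end,np.array([0,0,147.]),push)])
    cy,sy=np.cos(yaw),np.sin(yaw)
    return J@np.array([[cy,-sy,0],[sy,cy,0],[0,0,1]]).T+[x,y,z]
E
python3 - <<'E'
import numpy as np
from model import pts
from scipy.optimize import least_squares
S=[np.load(f) for f in('sc1.npz','si1.npz')]
obs=[np.array([[400.5,231.5],[419,209.5],[403.8,161.3],[402,140.8]]),np.array([[294.2,293],[263,253],[316.6,240],[327,227]])]
def proj(s,P):
    E=np.linalg.inv(s['extrinsics']);Q=P@E[:3,:3].T+E[:3,3]
    return np.c_[s['fx']*Q[:,0]/Q[:,2]+s['cx'],s['fy']*Q[:,1]/Q[:,2]+s['cy']]
def f(p): return np.concatenate([(proj(s,pts(*p)[:4])-o).ravel() for s,o in zip(S,obs)])
for y0 in(0,1.5,3,-1.5):
    r=least_squares(f,[700,0,y0,.6,0],x_scale=[50,50,.5,.5,10]); print(r.cost,r.x.round(2),np.degrees(r.x[2:4]).round(1))
    if r.cost<60: print(r.fun.round(1),'\n',pts(*r.x).round(0))
# depth checks
from h import pt
for n,s in zip('ab',S):
    for u,v in obs['ab'.index(n)]: print(n,u,v,pt(s,int(u),int(v)))
E
```

```text
8.066506286811123 [ 6.0716e+02  2.2774e+02  1.0000e-01  5.3000e-01 -3.0000e+00] [ 5.5 30.4]
[-0.3  0.5  0.5  0.4 -0.4 -1.4 -0.5 -0.4  0.5 -2.3  0.8  1.1 -1.7  0.1
  0.   1.5] 
 [[607. 228.   0.]
 [671. 234. 136.]
 [561. 223. 205.]
 [538. 221. 247.]
 [620. 229. 175.]
 [542. 221. 240.]]
8.066506286835995 [ 6.0716e+02  2.2774e+02  1.0000e-01  5.3000e-01 -3.0000e+00] [ 5.5 30.4]
[-0.3  0.5  0.5  0.4 -0.4 -1.4 -0.5 -0.4  0.5 -2.3  0.8  1.1 -1.7  0.1
  0.   1.5] 
 [[607. 228.   0.]
 [671. 234. 136.]
 [561. 223. 205.]
 [538. 221. 247.]
 [620. 229. 175.]
 [542. 221. 240.]]
1409.220157585507 [676.31 219.3    3.05   1.92 -30.84] [174.8 109.7]
8.06650628682158 [ 6.0716e+02  2.2774e+02  1.0000e-01  5.3000e-01 -3.0000e+00] [ 5.5 30.4]
[-0.3  0.5  0.5  0.4 -0.4 -1.4 -0.5 -0.4  0.5 -2.3  0.8  1.1 -1.7  0.1
  0.   1.5] 
 [[607. 228.   0.]
 [671. 234. 136.]
 [561. 223. 205.]
 [538. 221. 247.]
 [620. 229. 175.]
 [542. 221. 240.]]
a 400.5 231.5 [660.4 199.2  61.9]
a 419.0 209.5 [673.4 230.5 141.8]
a 403.8 161.3 [565.6 220.8 205.4]
a 402.0 140.8 [537.9 222.1 248.1]
b 294.2 293.0 [593.7 279.9  79.8]
b 263.0 253.0 [671.  237.1 144.6]
b 316.6 240.0 [557.5 230.4 215.8]
b 327.0 227.0 [538.6 217.  246.4]
```

The fit shows the jar at (607,228), standing on z≈0, with yaw about 5° and the lid open 30°. The lever end is at (538,221,247), and the depth readings agree. Now I'll move to a point above the lid with the fingers shut.

Call:
carry_out([
  [0.012,0.033,0.016,0,0,-0.015,1],
  [0.024,0.067,0.032,0,0,-0.03,1],
  [0.036,0.1,0.048,0,0,-0.044,1],
  [0.048,0.134,0.064,0,0,-0.059,1],
  [0.06,0.167,0.08,0,0,-0.073,1],
], squeeze=20)

```text
clock: 0.52
tool_pos: [355.9, -437.8, 249.3]
tool_rot: [-180.0, 0.0, 21.8]
contact_force: [0.3, 1.1, 0.3]
finger_gap: 63.9
finger_force: 0.0
```

Call:
carry_out([
  [0.012,0.033,0.012,0,0,-0.015,1],
  [0.024,0.067,0.024,0,0,-0.03,1],
  [0.036,0.1,0.036,0,0,-0.044,1],
  [0.048,0.134,0.048,0,0,-0.059,1],
  [0.06,0.167,0.06,0,0,-0.073,1],
])

```text
clock: 0.93
tool_pos: [415.9, -270.8, 309.5]
tool_rot: [180.0, 0.0, 17.6]
contact_force: [-0.4, -0.4, 0.8]
finger_gap: 30.7
finger_force: 0.0
```

Call:
carry_out([
  [0.012,0.033,0,0,0,-0.015,1],
  [0.024,0.067,0,0,0,-0.03,1],
  [0.036,0.1,0,0,0,-0.044,1],
  [0.048,0.134,0,0,0,-0.059,1],
  [0.06,0.167,0,0,0,-0.073,1],
])

```text
clock: 1.35
tool_pos: [475.9, -103.9, 308.9]
tool_rot: [180.0, 0.0, 13.4]
contact_force: [0.7, -0.6, -0.3]
finger_gap: 0.9
finger_force: 0.0
```

Call:
carry_out([
  [0.012,0.033,0,0,0,-0.015,1],
  [0.024,0.067,0,0,0,-0.03,1],
  [0.036,0.1,0,0,0,-0.044,1],
  [0.048,0.134,0,0,0,-0.059,1],
  [0.06,0.167,0,0,0,-0.073,1],
])

```text
clock: 1.77
tool_pos: [536.0, 63.1, 308.9]
tool_rot: [-180.0, 0.0, 9.2]
contact_force: [0.3, -0.0, 0.5]
finger_gap: 0.7
finger_force: 0.0
```

Call:
carry_out([
  [0.012,0.033,0,0,0,-0.015,1],
  [0.024,0.067,0,0,0,-0.03,1],
  [0.036,0.1,0,0,0,-0.044,1],
  [0.048,0.134,0,0,0,-0.059,1],
  [0.062,0.164,0,0,0,-0.073,1],
])

```text
clock: 2.18
tool_pos: [597.8, 227.6, 308.7]
tool_rot: [-180.0, 0.0, 5.1]
contact_force: [-0.1, -0.5, 1.4]
finger_gap: 0.5
finger_force: 0.0
```

Call:
carry_out([
  [0,0,-0.025,0,0,0,1],
  [0,0,-0.05,0,0,0,1],
  [0,0,-0.075,0,0,0,1],
  [0,0,-0.095,0,0,0,1],
  [0,0,-0.095,0,0,0,1],
])

```text
clock: 2.6
tool_pos: [595.8, 224.2, 209.5]
tool_rot: [179.9, 0.3, 5.1]
contact_force: [-0.7, -0.5, -0.3]
finger_gap: 0.7
finger_force: 0.0
```

```bash
python3 - <<'E'
from h import *
a=snap('scene','sc2');b=snap('side','si2')
cv2.imwrite('pics/c2.png',np.hstack([cv2.resize(s['pixels'][y:y+160,x:x+160],None,fx=2.5,fy=2.5,interpolation=3) for s,x,y in((a,340,100),(b,230,170))]))
E
```

```text
(no output)
```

View pics/c2.png

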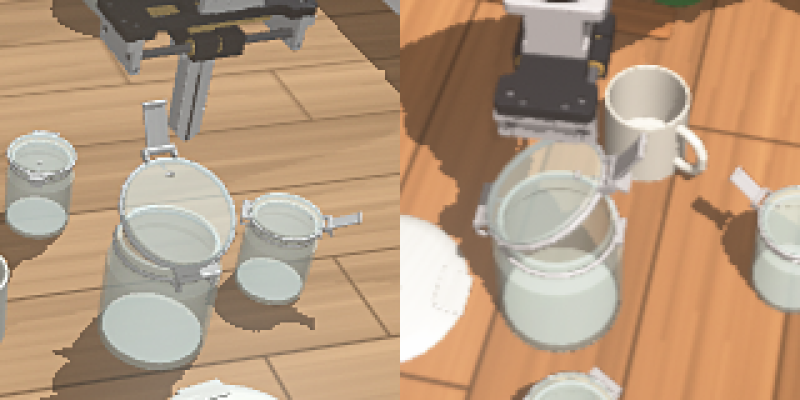

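The jar hasn't moved. The fingertips look higher and further back than I expected (scene ≈(414,154)), so I'll check their projection.

```bash
python3 - <<'E'
from h import *
o=env.get_obs();print(o['clock'],o['tool_pos'],o['tool_rot'],o['contact_force'],o['joints'])
for f in('sc2.npz','si2.npz'):
    s=np.load(f);E=np.linalg.inv(s['extrinsics']);q=E@np.r_[o['tool_pos'],1];print(s['fx']*q[0]/q[2]+s['cx'],s['fy']*q[1]/q[2]+s['cy'])
s=np.load('sc2.npz')
for v in (145,150,153): print([pt(s,u,v,0) for u in(411,413,416)])
s=np.load('si2.npz')
for v in (218,221,223): print([pt(s,u,v,0) for u in(276,288,300)])
E
```

```text
2.7 [597.68322827 225.23692219 213.99149646] [1.79991841e+02 6.25014130e-02 5.08524656e+00] [0.04509624 0.05664663 0.79325243] [  -4.55495431   21.49494876  -28.72001213   92.40387959   10.8526248
   68.9525998  -120.43283934]
409.94828273155764 165.6681013246574
297.1277492509799 234.97407490659313
[array([603. , 215.8, 277.2]), array([607. , 218.6, 279.5]), array([604.8, 227.1, 277. ])]
[array([606.5, 216.3, 265.8]), array([606.2, 221.3, 265. ]), array([606.2, 228.7, 264.1])]
[array([604.7, 218.5, 256.1]), array([605.9, 222.8, 256.3]), array([605.6, 230.5, 255.1])]
[array([608.8, 314.5, 371.1]), array([588.8, 311.6, 373.1]), array([567.9, 312.7, 380.2])]
[array([611.2, 308.8, 355.7]), array([590.7, 306.3, 358.3]), array([569.8, 306. , 363.7])]
[array([611.4, 308.9, 350.3]), array([590.7, 307. , 353.7]), array([570.2, 304.6, 356.5])]
```

```bash
python3 - <<'E'
from h import *
a=snap('scene','sc3');w=snap('wrist','w3')
cv2.imwrite('pics/c3.png',np.hstack([cv2.resize(a['pixels'][90:220,350:480],(400,400),interpolation=3),cv2.resize(w['pixels'],(400,250))[:, :].repeat(1,0) if 0 else cv2.copyMakeBorder(cv2.resize(w['pixels'],(400,250)),0,150,0,0,0)]))
o=env.get_obs();print(o['tool_pos'],o['contact_force'])
for v in range(150,172,2): print(v,[pt(a,u,v,0) for u in(408,411,414)])
E
```

```text
[598.53044263 225.68658292 215.56545512] [ 0.85196814  0.23403715 -0.0450957 ]
150 [array([246. , 385.3,   2.2]), array([608.3, 215.3, 267.2]), array([607.8, 223. , 265.9])]
152 [array([251.7, 383.8,  -1.8]), array([607.1, 216.8, 260.7]), array([606.5, 224.6, 259.3])]
154 [array([266. , 378. ,   0.5]), array([262.5, 390.6,  -3.5]), array([606.3, 225.6, 253.5])]
156 [array([274.7, 375. ,  -1.1]), array([ 2.780e+02,  3.841e+02, -1.000e-01]), array([2.802e+02, 3.938e+02, 3.000e-01])]
158 [array([563.7, 233.5, 211.4]), array([293.7, 377.5,   3.7]), array([294.3, 387.9,   2.8])]
160 [array([564.8, 233.9, 206.1]), array([298.1, 376.6,  -1.1]), array([303. , 384.8,   1.3])]
162 [array([308.9, 361.9,   0.5]), array([312.2, 370.8,   1.7]), array([314.3, 380.3,   1.9])]
164 [array([578. , 229.3, 204.1]), array([578.6, 236.8, 203.6]), array([578. , 245.1, 202. ])]
166 [array([582.2, 228.1, 201.3]), array([578.3, 238. , 197.2]), array([580.6, 244.7, 197.9])]
168 [array([584.8, 227.8, 197.3]), array([584.7, 235.7, 196.2]), array([587.1, 242.4, 197. ])]
170 [array([591. , 225.6, 196.1]), array([588.9, 234.5, 193.3]), array([592.3, 240.7, 195. ])]
```

View pics/c3.png

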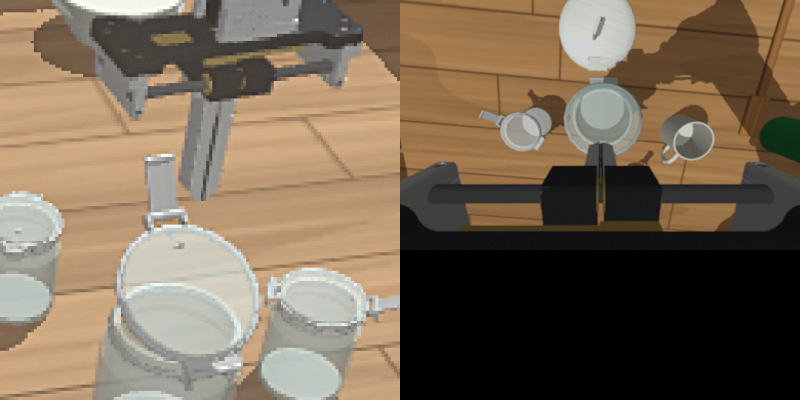

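```bash
python3 - <<'E'
from h import *
for f,t,(u0,u1,v0,v1) in(('sc1.npz',[295.9,-606.5,168.6],(20,100,85,150)),('sc3.npz',[598.5,225.7,215.5],(395,430,120,158))):
    s=np.load(f);E=np.linalg.inv(s['extrinsics'])
    for off in([0,0,0],[0,0,38]):
        q=E@np.r_[np.array(t)+off,1];print('tcp px',s['fx']*q[0]/q[2]+s['cx'],s['fy']*q[1]/q[2]+s['cy'])
    P=np.array([pt(s,u,v,0) for v in range(v0,v1) for u in range(u0,u1)])
    d=np.linalg.norm(P[:,:2]-t[:2],axis=1); Q=P[(d<75)&(P[:,2]>20)]; Q=Q[np.argsort(Q[:,2])]; print(f,len(Q),Q[:12])
E
```

```text
tcp px 67.48282424478248 147.17986120182644
tcp px 62.04784919065895 134.8329391576019
sc1.npz 1193 [[ 273.7 -561.   205.5]
 [ 323.1 -642.3  206.6]
 [ 323.6 -644.3  207.1]
 [ 282.6 -556.3  207.4]
 [ 323.9 -646.3  207.6]
 [ 284.1 -553.4  207.9]
 [ 326.4 -647.3  209.4]
 [ 276.  -556.8  209.5]
 [ 281.3 -555.8  209.5]
 [ 278.  -551.4  210. ]
 [ 278.3 -553.6  210.5]
 [ 283.6 -552.6  210.6]]
tcp px 410.3508297387416 165.334856674787
tcp px 412.80817450346575 152.07005605372223
sc3.npz 656 [[559.2 237.9 210.7]
 [557.2 225.6 210.9]
 [559.9 232.3 211.9]
 [558.6 222.3 212.3]
 [561.3 228.9 213.3]
 [556.4 225.6 213.3]
 [561.4 226.3 213.7]
 [558.3 227.3 214.4]
 [556.7 217.6 214.5]
 [561.2 218.5 214.6]
 [559.4 229.4 214.9]
 [561.4 213.2 215.4]]
```

The jar and table heights agree in both cameras. In both poses, though, the seen fingertips end about 38 mm above the reported TCP, so true tip z ≈ reported z + 38. Contact with the lid should come near reported z 155, and the lid should be shut near 109. I'll go down gently and watch the force.

Call:
carry_out([
  [0,0,-0.015,0,0,0,1],
  [0,0,-0.03,0,0,0,1],
  [0,0,-0.04,0,0,0,1],
  [0,0,-0.048,0,0,0,1],
  [0,0,-0.05,0,0,0,1],
])

```text
clock: 3.22
tool_pos: [597.7, 225.2, 163.5]
tool_rot: [180.0, 0.0, 5.1]
contact_force: [-1.3, -0.8, 2.4]
finger_gap: 0.6
finger_force: 1.1
```

Call:
carry_out([
  [0,0,-0.004,0,0,0,1],
  [0,0,-0.008,0,0,0,1],
  [0,0,-0.012,0,0,0,1],
  [0,0,-0.016,0,0,0,1],
  [0,0,-0.016,0,0,0,1],
])

```text
clock: 3.63
tool_pos: [597.6, 225.3, 147.3]
tool_rot: [180.0, 0.0, 5.1]
contact_force: [-0.0, 0.6, -0.6]
finger_gap: 0.5
finger_force: 0.2
```

Call:
carry_out([
  [0,0,-0.004,0,0,0,1],
  [0,0,-0.008,0,0,0,1],
  [0,0,-0.012,0,0,0,1],
  [0,0,-0.016,0,0,0,1],
  [0,0,-0.016,0,0,0,1],
])

```text
clock: 4.05
tool_pos: [597.4, 225.1, 130.9]
tool_rot: [180.0, 0.1, 5.1]
contact_force: [0.3, -0.4, 0.3]
finger_gap: 0.8
finger_force: 0.0
```

```bash
python3 - <<'E'
from h import *
a=snap('scene','sc4');b=snap('side','si4')
cv2.imwrite('pics/c4.png',np.hstack([cv2.resize(s['pixels'][y:y+160,x:x+160],None,fx=2.5,fy=2.5,interpolation=3) for s,x,y in((a,340,100),(b,230,170))]))
E
```

```text
(no output)
```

View pics/c4.png

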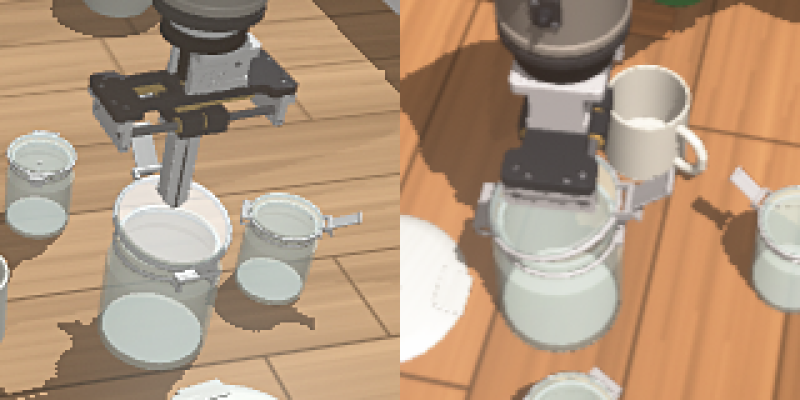

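The lid is going down with the fingertips, and the jar hasn't moved. This confirms the offset. I'll keep pushing until it's shut.

Call:
carry_out([
  [0,0,-0.004,0,0,0,1],
  [0,0,-0.008,0,0,0,1],
  [0,0,-0.012,0,0,0,1],
  [0,0,-0.015,0,0,0,1],
  [0,0,-0.015,0,0,0,1],
])

```text
clock: 4.57
tool_pos: [597.5, 225.1, 116.1]
tool_rot: [180.0, 0.1, 5.1]
contact_force: [0.2, -0.8, -0.2]
finger_gap: 0.7
finger_force: 0.0
```

Call:
carry_out([
  [0,0,-0.002,0,0,0,1],
  [0,0,-0.004,0,0,0,1],
  [0,0,-0.006,0,0,0,1],
  [0,0,-0.006,0,0,0,1],
])

```text
clock: 4.9
tool_pos: [597.9, 225.4, 110.9]
tool_rot: [-180.0, -0.0, 5.1]
contact_force: [-0.9, -0.4, -0.2]
finger_gap: 0.7
finger_force: 0.0
```

Call:
carry_out([
  [0,0,-0.002,0,0,0,1],
  [0,0,-0.003,0,0,0,1],
  [0,0,-0.003,0,0,0,1],
])

```text
clock: 5.15
tool_pos: [598.2, 225.5, 110.4]
tool_rot: [180.0, -0.1, 5.1]
contact_force: [-12.2, -5.8, 32.3]
finger_gap: 0.7
finger_force: 16.5
```

Call:
carry_out([
  [0,0,-0.0015,0,0,0,1],
  [0,0,-0.003,0,0,0,1],
  [0,0,-0.003,0,0,0,1],
])

```text
clock: 5.4
tool_pos: [598.6, 225.6, 110.0]
tool_rot: [180.0, -0.2, 5.1]
contact_force: [-23.9, -12.0, 65.6]
finger_gap: 0.4
finger_force: 33.1
```

The lid hit its stop at reported z 110.4, so the true offset is +37. I'll lift off, move back above the lever, and check.

Call:
carry_out([
  [0,0,0.015,0,0,0,1],
  [0,0,0.04,0,0,0,1],
  [0,0,0.07,0,0,0,1],
  [-0.02,0,0.08,0,0,0,1],
  [-0.04,-0.002,0.08,0,0,0,1],
])

```text
clock: 5.82
tool_pos: [559.1, 224.4, 187.6]
tool_rot: [-179.9, -0.2, 5.1]
contact_force: [0.0, 0.2, -0.4]
finger_gap: 0.6
finger_force: 0.0
```

Call:
carry_out([
  [-0.03,-0.002,0,0,0,0,1],
  [-0.048,-0.004,0,0,0,0,1],
  [-0.048,-0.004,0,0,0,0,1],
])

```text
clock: 6.07
tool_pos: [507.0, 219.3, 185.3]
tool_rot: [180.0, -0.0, 5.2]
contact_force: [1.0, 1.6, 0.9]
finger_gap: 0.6
finger_force: 0.0
```

```bash
python3 - <<'E'
from h import *
from model import pts
o=env.get_obs();print(o['tool_pos'],o['contact_force'])
a=snap('scene','sc5');b=snap('side','si5')
P=pts(607,228,np.radians(5),0,0)
for s in(a,b):
    E=np.linalg.inv(s['extrinsics']);Q=P@E[:3,:3].T+E[:3,3];print(np.c_[s['fx']*Q[:,0]/Q[:,2]+s['cx'],s['fy']*Q[:,1]/Q[:,2]+s['cy']].round(0).tolist())
cv2.imwrite('pics/c5.png',np.hstack([cv2.resize(s['pixels'][y:y+160,x:x+160],None,fx=2.5,fy=2.5,interpolation=3) for s,x,y in((a,340,100),(b,230,170))]))
E
```

```text
[506.98716746 219.31222405 185.33027855] [1.0359974  1.57042719 0.85051015]
[[400.0, 231.0], [420.0, 209.0], [397.0, 175.0], [391.0, 159.0], [408.0, 190.0], [392.0, 161.0]]
[[295.0, 290.0], [264.0, 253.0], [324.0, 259.0], [344.0, 255.0], [293.0, 254.0], [341.0, 255.0]]
```

View pics/c5.png

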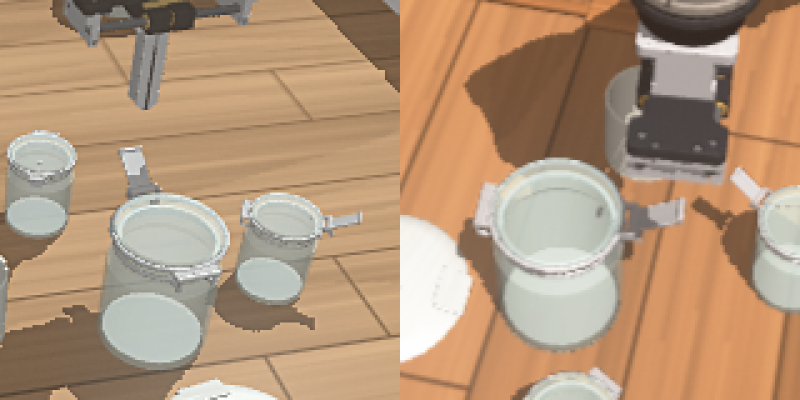

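The lid is shut. The lever end is seen at scene (392,160) and side (343,254), matching the model. The fingers are above the lever, so I'll push it down.

Call:
carry_out([
  [0,0,-0.015,0,0,0,1],
  [0,0,-0.03,0,0,0,1],
  [0,0,-0.043,0,0,0,1],
  [0,0,-0.05,0,0,0,1],
  [0,0,-0.052,0,0,0,1],
])

```text
clock: 6.58
tool_pos: [509.9, 219.2, 131.8]
tool_rot: [180.0, 0.1, 5.1]
contact_force: [-1.8, -1.7, 7.0]
finger_gap: 0.5
finger_force: 3.1
```

Call:
carry_out([
  [0,0,-0.004,0,0,0,1],
  [0,0,-0.008,0,0,0,1],
  [0,0,-0.012,0,0,0,1],
  [0,0,-0.016,0,0,0,1],
  [0,0,-0.018,0,0,0,1],
])

```text
clock: 7.0
tool_pos: [510.7, 219.7, 115.2]
tool_rot: [-180.0, -0.1, 5.1]
contact_force: [1.4, 0.4, 2.7]
finger_gap: 0.4
finger_force: 1.6
```

Call:
carry_out([
  [0,0,-0.004,0,0,0,1],
  [0,0,-0.008,0,0,0,1],
  [0,0,-0.012,0,0,0,1],
  [0,0,-0.016,0,0,0,1],
  [0,0,-0.02,0,0,0,1],
])

```text
clock: 7.42
tool_pos: [509.6, 219.1, 94.3]
tool_rot: [180.0, 0.0, 5.1]
contact_force: [-0.5, -0.2, 1.3]
finger_gap: 0.4
finger_force: 0.0
```

Call:
carry_out([
  [0,0,-0.004,0,0,0,1],
  [0,0,-0.008,0,0,0,1],
  [0,0,-0.01,0,0,0,1],
  [0,0,-0.01,0,0,0,1],
])

```text
clock: 7.75
tool_pos: [509.5, 219.1, 84.4]
tool_rot: [180.0, 0.0, 5.1]
contact_force: [-0.3, 0.5, 0.2]
finger_gap: 0.7
finger_force: 0.0
```

Call:
carry_out([
  [-0.01,0,0.02,0,0,0,1],
  [-0.02,0,0.05,0,0,0,1],
  [-0.03,0,0.08,0,0,0,1],
  [-0.03,0,0.11,0,0,0,1],
  [-0.03,0,0.13,0,0,0,1],
])

```text
clock: 8.17
tool_pos: [480.0, 219.9, 218.1]
tool_rot: [-180.0, -0.2, 5.1]
contact_force: [-0.2, -0.2, 0.1]
finger_gap: 0.3
finger_force: 0.0
```

```bash
python3 - <<'E'
from h import *
from model import pts
o=env.get_obs();print(o['tool_pos'],o['contact_force'])
a=snap('scene','sc6');b=snap('side','si6')
P=pts(607,228,np.radians(5),0,0,1.99)[3:4]
for s in(a,b):
    E=np.linalg.inv(s['extrinsics']);Q=P@E[:3,:3].T+E[:3,3];print(np.c_[s['fx']*Q[:,0]/Q[:,2]+s['cx'],s['fy']*Q[:,1]/Q[:,2]+s['cy']].round(0).tolist())
cv2.imwrite('pics/c6.png',np.hstack([cv2.resize(s['pixels'][y:y+160,x:x+160],None,fx=2.5,fy=2.5,interpolation=3) for s,x,y in((a,340,100),(b,230,170))]))
E
```

```text
[479.99918409 219.94036133 218.10340837] [-0.16619344 -0.1893774   0.05381426]
[[394.0, 188.0]]
[[326.0, 272.0]]
```

View pics/c6.png

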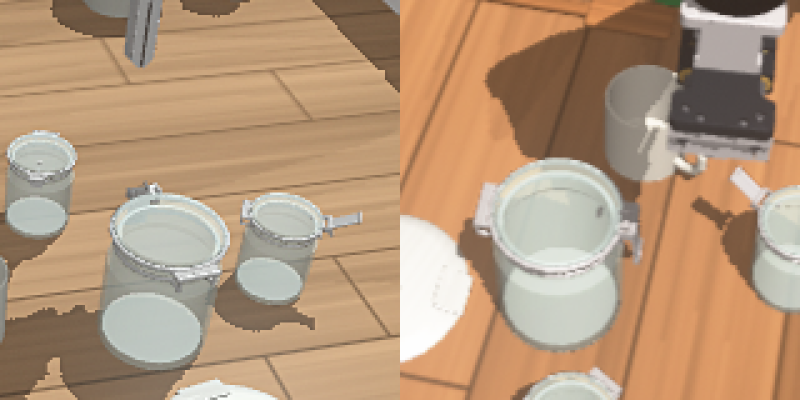

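The lever hangs against the side of the jar, with its end at side (325,274); the locked position predicts (326,272). The lid is shut, and the jar and neighbours haven't moved, so I'm handing in.

```bash
python3 -c "
from plant import env
print(env.hand_in())"
```

```text
the job is handed in; nothing more can be done
None
```

The jar's lid is pushed fully shut and its lever is snapped into lock; in the last pictures the jar hadn't moved and nothing nearby looked disturbed, and the job is handed in (no verdict was returned).

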